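Fit a snap ring over a pulley axle with ring pliers

TASK

The pulley of the candle line's drive unit needs its snap ring: take the ring pliers by the handles, squeeze them so that the ring is fully spread, lift them off their rest and lower the ring level and centred over the axle stub, without forcing it, until it is at the groove just above the pulley's boss. Finish there still holding the pliers squeezed, ring spread and still around the groove, so that it can be inspected before it is let snap in; do not let go. Leave the cups, jug, tin, screwdriver and loose collar where they are.

Things in the scene. Friction and masses are not known exactly. Their poses are not given: they have to be found in the camera images.
- grip (a point): squeezing spot of the loose ring pliers lying on a wooden rest: midway between the two handles, half-way up, 42 mm above the table; x along the pliers to the ring, y across the handles, z up. Rubber handles 20 mm tall, 12 mm thick each, splayed: over their outsides 62 mm here (54 at 20 mm ahead, 70 at 20 mm behind); squeezed fully 36 mm and parallel
- ring (a point): centre of the snap ring's opening, half-way up the ring, 140 mm ahead of the squeezing spot at the same height; axes as there. The ring is already on the pliers' jaw pins: flat steel, 4 mm thick, 41 mm long, in the pliers' plane. Opening at rest 20 mm wide (stub: 24 mm); fully spread it leaves 3.4 mm all round the stub
- handle_left (a joint): how far each handle is squeezed, rad: 0 at rest, 0.2 at the stop. Squeezing the handles spreads the ring, 0.2 = fully spread. A spring opens them again: at the squeezing spot each handle takes about 2.5 N at rest, 7 N at the stop; 20 to 25 N of grip holds firmly
- groove (a point): point on the axle stub's axis at mid-height of its groove, 65.5 mm above the table; z up along the stub, x and y along the housing's sides. Groove 7 mm tall, 19 mm across; below it the flat top (62 mm high) of a boss 40 mm across; above it the plain steel head, 24 mm across, up to 91 mm. A ring lying on the boss is 1.5 mm below this point
- stub_top (a point): centre of the stub's flat top, 25.5 mm above the groove's mid-height
- pliers: the ring pliers as a whole with handles, jaws and ring, about 210 mm long, about 0.17 kg; origin at the pivot, 65 mm ahead of the squeezing spot and 75 mm behind the ring's centre; x towards the ring, z up. Centre of mass about 40 mm ahead of the squeezing spot. Jaws reach 7 mm above the ring's mid-plane, handles 10 mm above and below
- drive_unit: the fixed drive unit; origin on the table under the stub's axis, z up. Grey housing 110 x 110 x 30 mm, on it an aluminium belt pulley 80 mm across with its top at 50 mm, then the boss, groove and stub
- rest: the fixed wooden rest under the pliers; origin on the table below the squeezing spot, x towards the ring. Two blocks 32 mm tall: one from 42 to 88 mm ahead, 50 mm wide; one from 31 to 53 mm behind, 120 mm wide; between them a strip 20 mm wide, 14 mm tall, so the fingers have room beside the handles
- cup_a: white ceramic candle cup, 80 mm across, 90 mm tall, empty, bystander; origin under its centre
- cup_b: another such candle cup, bystander; origin under its centre
- cup_c: another such candle cup, bystander; origin under its centre
- jug: steel pouring jug with a side handle, 110 mm across, 130 mm tall, bystander; origin under its centre
- tin: flat round aluminium tin, 64 mm across, 30 mm tall, bystander; origin under its centre
- screwdriver: screwdriver, 180 mm long, lying on the table, bystander
- washer: loose plain steel collar, 40 mm across, 6 mm tall, lying on the table (a closed ring, not the snap ring), bystander; origin under its centre
Mind the look-alikes: they are no part of the job. What is shaped like the pliers but purple, red or turquoise is not meant.

How it is judged:
On the way:
1. the pliers are squeezed, the ring spread, and they hang clear of their rest with the ring above the stub's top height, before the ring goes over the stub (value of joint handle_left above 0.15 rad and contact force between pliers and rest below 0.05 N and z of ring in the frame of stub_top above 0.003 m and contact force between the fingers and pliers above 3 N), for 0.2 s.
At the end, for the whole second after the job is handed in: Still held by the fingers (over 3 N), off the rest, handles squeezed past 0.15 rad of 0.2; ring centre within 4 mm of the stub's axis and within 3 mm of the groove's mid-height, level within 0.12 rad, at rest (under 0.03 m/s), pressing on the drive unit with less than 10 N (horizontal distance between ring and groove below 0.004 m and z of ring in the frame of groove between -0.003 and 0.003 m and angle between the z axis of ring and the z axis of groove, either way round below 0.12 rad and value of joint handle_left above 0.15 rad and contact force between the fingers and pliers above 3 N and contact force between pliers and drive_unit below 10 N and contact force between pliers and rest below 0.1 N and linear speed of pliers below 0.03 m/s); the arm keeps its last pose, push and grip.
It fails at once if the pliers or ring are forced against the drive unit with more than 30 N (contact force between pliers and drive_unit above 30 N).
It fails at once if the arm knocks the drive unit with more than 15 N (contact force between the arm and drive_unit above 15 N).
It fails at once if a bystander is moved more than 40 mm (distance of any of cup_a, cup_b, cup_c, jug, tin, screwdriver, washer from where it was at the start of the episode above 0.04 m).
It also fails if it takes over 40 s, if anything falls off the work surface, if the arm or the gripper's body presses on something with over 40 N, if the wrist force passes 120 N, or if a joint passes its speed limit or range.

ROBOT

A 6-joint arm with a two-finger parallel gripper is mounted at the origin on the work surface. World frame = base frame: x ahead of the robot, y to its left, z up, the work surface at z = 0. Lengths are in m, angles in rad, forces in N, time in s.
With the tool pointing down it reaches from about 0.35 to 0.85 m from the base axis. Payload 8.1 kg.
Tool frame: the origin (TCP) lies on the centre line of the jaws, within the pads' length; the fingertips stand manip.tip_reach ahead of it and the grasp point (between the pads) lies 8 mm behind it (manip.tip_reach is the distance from the TCP to the fingertips, in m); z points along the fingers, y is the line along which they close (so a half turn about z gives the same grasp; the last joint's range is limited). The gripper opens to 85 mm and grips with 20 to 120 N. Pads are 22 mm wide; open, the fingers measure 114 mm over their backs; the gripper's body (76 mm by 85 mm) begins 54 mm behind the grasp point. The pads swing forward as they close: fully open they stand 13 mm farther back than shut.
Start: joints at [-1.379, 0.13, 1.488, -0, 1.523, -0.085], TCP at [0.164, -0.577, 0.242] pointing down, gripper open.
Joint ranges: [-2.96, 2.96], [-0.89, 2.26], [0.02, 2.5], [-1.34, 4.48], [0, 2.73], [-2.66, 2.66]. Speed limits (rad/s): [2.39, 2.39, 2.79, 3.14, 3.14, 3.14].

INTERFACE

Orientations are given as a unit quaternion [w, x, y, z].
In Python, from bench import manip, imaging gives the robot as it stands. Calls block until the motion is done:
- manip.movep(position, orientation): joint-space move of the TCP to a pose.
- manip.move_straight(position, max_speed=0.15, attitude=None, until_force=None): straight line of the TCP; attitude=None keeps the orientation; max_speed is the mean speed in m/s. With until_force (N) it stops when the force on the tool has changed by that much, and returns True; else False.
- manip.move_joints(angles): joint-space move.
- manip.command_gripper(opening, newtons=None): opening from 0.0 (shut) to 1.0 (fully open); newtons is the grip in N (None keeps the last); returns when the fingers have stopped.
- manip.pause(seconds).
- manip.solve_ik(position, orientation): joint angles nearest the present ones, or None.
- manip.get_state(): the state.
- imaging.snapshot(name): name is "scene" or "top" or "wrist"; returns (picture, depth): 400x640x3 uint8, blue, green, red; 400x640 float32, m along the optical axis (not along the pixel's ray), 0 where there is no reading.
- imaging.camera_info(name): a dict with "intrinsics" (3x3 intrinsics, pixels), "pose" (4x4, takes a point from camera to world coordinates). Camera axes: x right, y up, looking along -z (the intrinsics and any distortion apply to the point x, -y, -z); pixel columns grow to the right and rows downward; lengths in m; the calibration is good to about 2 mm. A picture is of the moment at which its call begins: read the wrist's pose just before it. camera_info takes no time and is no camera call; for the wrist camera it gives the pose at the moment of the call.
A pose or a line that the arm cannot do raises manip.PlanningError and nothing moves.
- manip.sign_off(): hands the job in; it is judged then, once.
The state is a dict: "time": time; "joints": joint angles; "dq": joint speeds; "effort": joint torques, N m; "position": TCP position; "orientation": TCP orientation; "contact_force": force on the tool from outside, world axes, zero at the start; "moment": the same for the moment, N m; "grip_width": opening from 0.0 (shut) to 1.0 (fully open); "grip_force": force on a finger pad.
Only numpy, scipy, OpenCV 4.12 (cv2) and the standard library are available. Lean on these libraries where they do the work, as an engineer would, in place of code of your own. Each camera call takes 0.05 s, during which the arm holds its last target. There are 200 camera calls.

## Working session

There is one attempt and no reset: what is moved stays moved. The work goes in short steps, each a Python script; the robot and the scene stay as the last script left them, time stands still between calls to the robot, and variables do not carry over. Pictures are saved under pics/ and viewed, at most 13 in all, crops included, and the job is handed in when it is done.

```bash
mkdir -p pics; cat > h.py <<'E'
import numpy as np, cv2
from bench import manip, imaging
def px2w(name,u,v,z=None,d=None,info=None):
    i=info or imaging.camera_info(name);K=np.array(i["intrinsics"]);P=np.array(i["pose"])
    r=np.array([(u-K[0,2])/K[0,0],-(v-K[1,2])/K[1,1],-1.0])
    if d is not None: return P[:3,:3]@(r*d)+P[:3,3]
    w=P[:3,:3]@r; return P[:3,3]+w*(z-P[2,3])/w[2]
E
python3 - <<'E'
from h import *
for n in ("top","scene"):
    im,d=imaging.snapshot(n); cv2.imwrite(f"pics/{n}0.png",im); np.savez(f"{n}0.npz",im=im,d=d); print(imaging.camera_info(n))
print(manip.get_state(),manip.tip_reach)
E
```

```text
{'intrinsics': array([[410.96524498,   0.        , 319.05492376],
       [  0.        , 410.96524498, 199.65721671],
       [  0.        ,   0.        ,   1.        ]]), 'pose': array([[-0.00938795,  0.9846059 , -0.17453676,  0.3108621 ],
       [-0.99991567, -0.01080978, -0.00719741, -0.10112384],
       [-0.00897332,  0.17445448,  0.98462435,  1.52360462],
       [ 0.        ,  0.        ,  0.        ,  1.        ]])}
{'intrinsics': array([[380.5897462 ,   0.        , 318.80189669],
       [  0.        , 380.5897462 , 194.48761827],
       [  0.        ,   0.        ,   1.        ]]), 'pose': array([[ 0.14287093, -0.83481982,  0.53166132,  1.31191927],
       [ 0.98966895,  0.11400275, -0.08694101, -0.2110982 ],
       [ 0.01196922,  0.53859005,  0.84248294,  1.27244109],
       [ 0.        ,  0.        ,  0.        ,  1.        ]])}
{'time': 0.1, 'joints': array([-1.37944222e+00,  1.31106118e-01,  1.48917865e+00, -1.12533498e-05,
        1.52301738e+00, -8.54263161e-02]), 'dq': array([-0.00075653, -0.00094307, -0.00322504, -0.00016248, -0.00038313,
        0.0003165 ]), 'effort': array([ 1.16106636e-03, -5.70953500e+01, -5.01942158e+01, -7.99944337e-05,
        8.21332389e-03,  3.12342740e-05]), 'position': array([ 0.16386554, -0.57668369,  0.24133255]), 'orientation': array([-8.53253581e-04,  9.90438949e-01,  1.37949115e-01, -5.08618504e-05]), 'contact_force': array([-0.83158439, -0.08368631, -0.72986304]), 'moment': array([-0.01139709,  0.00726352, -0.02487558]), 'grip_force': 0.0, 'grip_width': 0.9994676372572258} 0.011
```

View pics/top0.png

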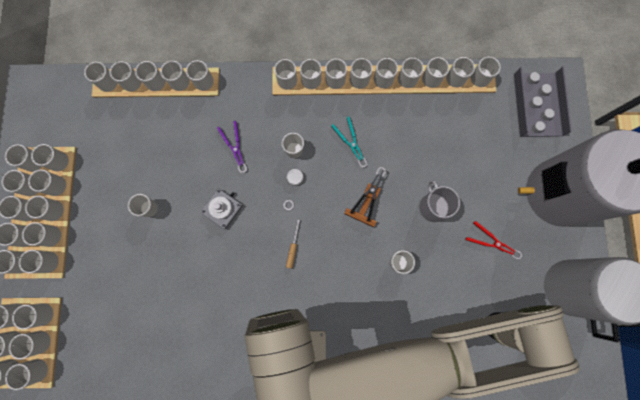

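View pics/scene0.png

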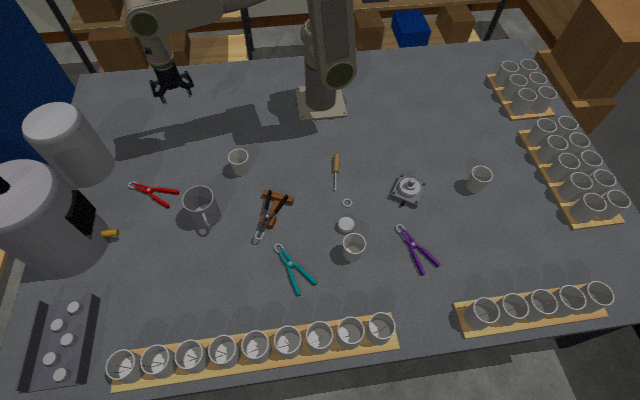

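The real (black, orange-rest) pliers lie at top-view (355–385, 170–222) with the ring at about (382,172). The drive unit is at (221,207). I'll enlarge both.

```bash
python3 - <<'E'
from h import *
z=np.load("top0.npz");im=z["im"]
a=cv2.resize(im[160:235,335:400],None,fx=8,fy=8,interpolation=cv2.INTER_CUBIC)[:600,:]
b=cv2.resize(im[182:232,195:250],None,fx=8,fy=8,interpolation=cv2.INTER_CUBIC)
c=np.zeros((600,800,3),np.uint8); c[:600,:400]=a[:,60:460]; c[:400,400:800]=b[:,20:420]
cv2.imwrite("pics/crop.png",c)
for n,p in dict(ring=(382,172,.042),piv=(374,190,.042),stub=(221,203,.091),stubd=(221,207,.091)).items(): print(n,px2w("top",*p[:2],z=p[2]))
E
```

```text
ring [ 0.67487077 -0.32418939  0.042     ]
piv [ 0.60729444 -0.29240249  0.042     ]
stub [0.55659555 0.2568617  0.091     ]
stubd [0.54224247 0.25639789 0.091     ]
```

View pics/crop.png

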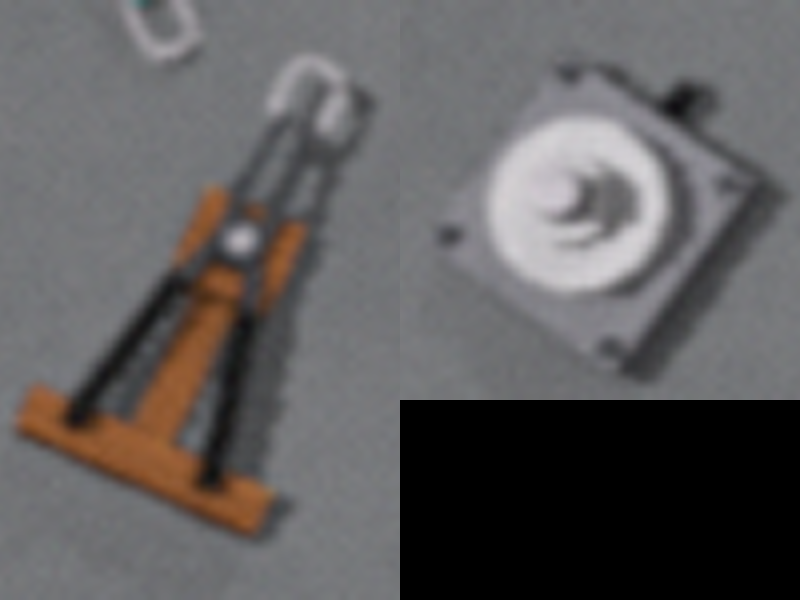

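```bash
cat >> h.py <<'E'
from scipy.spatial.transform import Rotation as R
def quat(phi): return np.array([0,np.cos(phi/2),np.sin(phi/2),0])
def rot(q): return R.from_quat([q[1],q[2],q[3],q[0]]).as_matrix()
E
python3 - <<'E'
from h import *
s=manip.get_state(); T=rot(s["orientation"]); i=imaging.camera_info("wrist"); P=i["pose"]
print("cam in tool",T.T@(P[:3,3]-s["position"]),"\n",T.T@P[:3,:3],"\n",i["intrinsics"])
for n,p in dict(piv=(372.5,189.75,.047),ring=(381.5,172.5,.042),stub=(217.0,205.7,.091),pul=(219.6,207.6,.05)).items(): print(n,px2w("top",*p[:2],z=p[2]))
for phi in (-.44,-.44+np.pi): print(phi,manip.solve_ik([.549,-.265,.2],quat(phi)))
for phi in (.43,.43+np.pi): print(phi,manip.solve_ik([.42,.2,.1],quat(phi)))
E
```

```text
cam in tool [ 0.06526148  0.00117891 -0.13164202] 
 [[ 4.29905519e-04  9.66000581e-01  2.58539536e-01]
 [ 9.99999903e-01 -3.90752555e-04 -2.02825003e-04]
 [-9.49040864e-05  2.58539599e-01 -9.66000656e-01]] 
 [[351.86251738   0.         316.93257987]
 [  0.         351.86251738 195.92977375]
 [  0.           0.           1.        ]]
piv [ 0.60728842 -0.28630367  0.047     ]
ring [ 0.67299157 -0.32227363  0.042     ]
stub [0.54705562 0.27073568 0.091     ]
pul [0.54670931 0.27166162 0.05      ]
-0.44 [-5.33795667e-01  1.78254094e-01  1.51281118e+00 -4.44089210e-16
  1.45052738e+00  1.47700066e+00]
2.701592653589793 [-5.33795667e-01  1.78254094e-01  1.51281118e+00 -4.44089210e-16
  1.45052738e+00 -1.66459199e+00]
0.43 [ 3.34132778e-01 -1.20604133e-01  2.00777623e+00 -4.44089210e-16
  1.25442056e+00  1.47492911e+00]
3.5715926535897933 [ 3.34132778e-01 -1.20604133e-01  2.00777623e+00 -4.44089210e-16
  1.25442056e+00 -1.66666355e+00]
```

```bash
python3 - <<'E'
from h import *
def look(name,p,phi):
    manip.movep(p,quat(phi)); manip.pause(.2)
    i=imaging.camera_info("wrist"); im,d=imaging.snapshot("wrist")
    np.savez(name+".npz",im=im,d=d,pose=i["pose"]); cv2.imwrite(f"pics/{name}.png",im)
    s=manip.get_state(); print(name,s["time"],s["position"],s["orientation"])
look("stub",[.547,.271,.20],.43)
look("pl",[.61,-.29,.20],-.47)
E
```

```text
stub 3.6083 [0.54715358 0.27069631 0.20000797] [1.38651217e-06 9.77030630e-01 2.13098917e-01 1.18711931e-05]
pl 5.8917 [ 0.61028923 -0.28927669  0.20004035] [-2.30613656e-05  9.72645611e-01 -2.32294026e-01  1.23123450e-05]
```

View pics/stub.png

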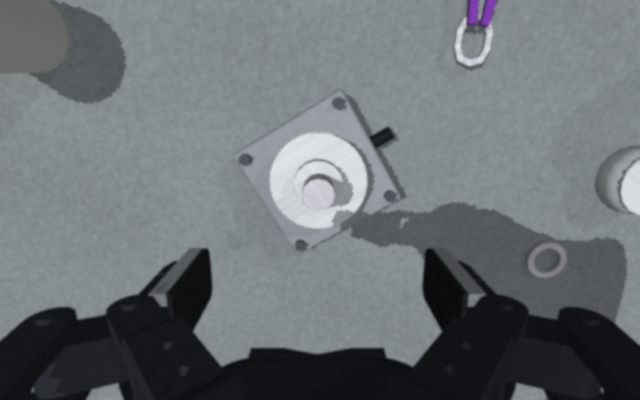

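View pics/pl.png

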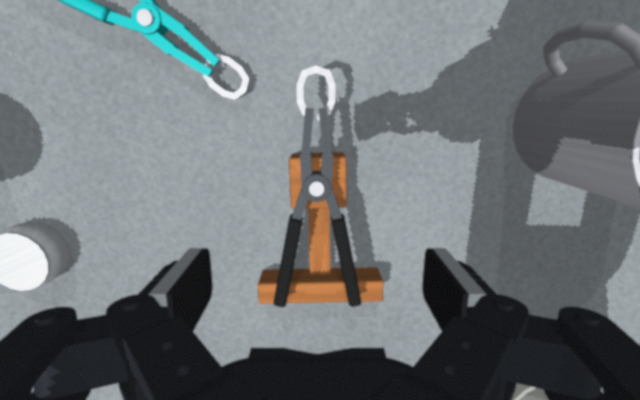

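The stub top is at (318,193) and the pliers' pivot at (316.5,188). The ring is at about (316,90), and the pliers are almost aligned with the tool. I'll enlarge this for precision.

```bash
python3 - <<'E'
from h import *
a=np.load("pl.npz")["im"][60:210,285:350]; b=np.load("stub.npz")["im"][125:245,265:375]
A=cv2.resize(a,None,fx=4,fy=4,interpolation=cv2.INTER_CUBIC);B=cv2.resize(b,None,fx=4.5,fy=4.5,interpolation=cv2.INTER_CUBIC)
c=np.zeros((600,790,3),np.uint8);c[:600,:260]=A;c[:540,270:765]=B
cv2.imwrite("pics/crop2.png",c)
E
```

```text
(no output)
```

View pics/crop2.png

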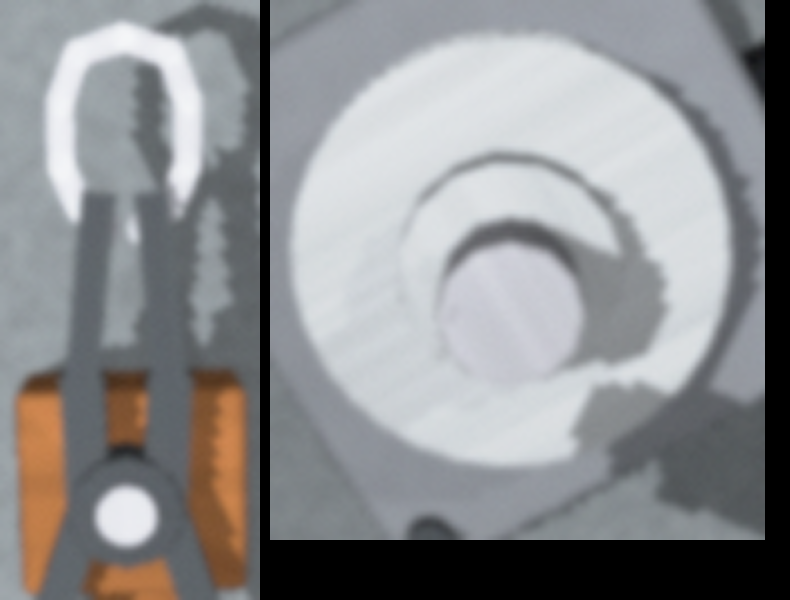

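```bash
python3 - <<'E'
from h import *
S=np.load("stub.npz");P=np.load("pl.npz")
iw=imaging.camera_info("wrist")
def g(n,u,v,z): return px2w("",u,v,z=z,info=dict(intrinsics=iw["intrinsics"],pose=n["pose"]))
cb=lambda x,y:(265+(x-270+.5)/4.5-.5,125+(y+.5)/4.5-.5)
ca=lambda x,y:(285+(x+.5)/4-.5,60+(y+.5)/4-.5)
print("stub",g(S,*cb(511.5,314.5),.091),"pulley",g(S,*cb(512,248),.05),"edges",g(S,*cb(511.5,243),.091),g(S,*cb(511.5,386),.091))
phi=-.47
def loc(p): 
    d=p[:2]-[.61028923,-.28927669]; return np.round([d@[np.cos(phi),np.sin(phi)],d@[-np.sin(phi),np.cos(phi)]],4)
for n,(p,z) in dict(piv=(ca(126,516),.049),piv2=(ca(126,516),.053),rfront=(ca(124,24),.044),rin=(ca(125,52),.044),rl=(ca(46,120),.044),rr=(ca(202,120),.044),il=(ca(76,120),.044),ir=(ca(175,120),.044),blockfront=(ca(130,388),.032),bl=(ca(16,420),.032),br=(ca(246,420),.032),rear_l=((258,285),.032),rear_r=((382.5,284),.032)).items():
    q=g(P,*p,z); print(n,q,loc(q))
# depth checks
print([P["d"][188,316],P["d"][170,296]],S["d"][194,318])
for nm,N,u,v in (("piv",P,316,188),("block",P,295,165),("rest rear",P,320,283),("ringfr",P,316,70),("stub",S,318,194),("table",S,250,250)):
    print(nm,px2w("",u,v,d=N["d"][v,u],info=dict(intrinsics=iw["intrinsics"],pose=N["pose"])))
E
```

```text
stub [0.54965231 0.26932889 0.091     ] pulley [0.55131115 0.26982407 0.05      ] edges [0.56008519 0.27412289 0.091     ] [0.53896447 0.26441773 0.091     ]
piv [ 0.60728776 -0.28782229  0.049     ] [-0.0033 -0.0001]
piv2 [ 0.60815956 -0.28827172  0.053     ] [-0.0024 -0.0001]
rfront [ 0.69336682 -0.33097235  0.044     ] [0.093  0.0005]
rin [ 0.68872838 -0.32883815  0.044     ] [0.0879 0.0003]
rl [ 0.68446737 -0.30934074  0.044     ] [0.0752 0.0157]
rr [ 0.67068516 -0.3365971   0.044     ] [ 0.0753 -0.0148]
il [ 0.68181705 -0.31458215  0.044     ] [0.0752 0.0098]
ir [ 0.67307063 -0.33187947  0.044     ] [ 0.0753 -0.0096]
blockfront [ 0.62835579 -0.29941734  0.032     ] [ 0.0207 -0.0009]
bl [ 0.63325289 -0.2743914   0.032     ] [0.0137 0.0237]
br [ 0.61090318 -0.31858112  0.032     ] [ 0.0138 -0.0258]
rear_l [ 0.54469753 -0.19448199  0.032     ] [-0.1014  0.0548]
rear_r [ 0.4924994 -0.2999678  0.032    ] [-0.1002 -0.0629]
[np.float32(0.28584513), np.float32(0.30514178)] 0.24880923
piv [ 0.60886801 -0.28851845  0.05390083]
block [ 0.63040231 -0.27905012  0.03134665]
rest rear [ 0.51993112 -0.24765494  0.03165779]
ringfr [ 0.69037176 -0.32977981  0.04433544]
stub [0.54989128 0.26965467 0.09095204]
table [ 4.45813604e-01  2.97797985e-01 -4.04766778e-04]
```

```bash
python3 - <<'E'
from h import *
phi=-.466; c=np.array([.61028923,-.28927669]); ax=np.array([np.cos(-.47),np.sin(-.47)])
ring=c+.0729*ax+.0003*np.array([-ax[1],ax[0]])
e=np.array([np.cos(phi),np.sin(phi)]); grip=ring-.14*e; print(ring,grip)
manip.movep([*grip,.12],quat(phi))
hit=manip.move_straight([*grip,.032],max_speed=.08,until_force=8)
s=manip.get_state(); print(hit,s["time"],s["position"],s["contact_force"])
manip.command_gripper(0.0,24)
manip.pause(.2); s=manip.get_state(); print(s["time"],s["grip_width"],s["grip_force"],s["contact_force"],s["moment"])
i=imaging.camera_info("wrist"); im,d=imaging.snapshot("wrist"); np.savez("held.npz",im=im,d=d,pose=i["pose"])
cv2.imwrite("pics/held.png",im)
E
```

```text
[ 0.67542042 -0.32202463] [ 0.55034825 -0.25912033]
False 7.6417 [ 0.55090567 -0.25945813  0.03282739] [-0.05294343  0.47694176 -0.12368456]
8.3667 0.40476358686637937 24.300276339054108 [-2.44401432  1.85757568 10.31556375] [0.25388091 0.41443864 0.08865719]
```

View pics/held.png

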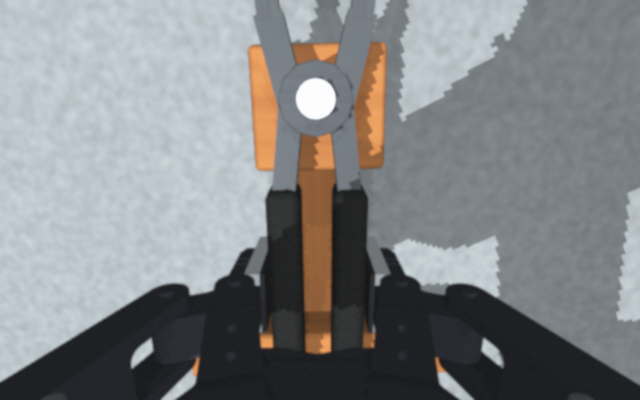

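Handles are parallel, so fully squeezed, with the pivot at (316,99). Lifting and checking for sag.

```bash
cat >> h.py <<'E'
def pivot(tag):
    """pivot screw centre, and plate normal, in the tool frame"""
    s=manip.get_state(); i=imaging.camera_info("wrist"); im,d=imaging.snapshot("wrist")
    np.savez(tag+".npz",im=im,d=d,pose=i["pose"]); cv2.imwrite(f"pics/{tag}.png",im)
    return analyse(im,d,i["pose"],s)
def analyse(im,d,pose,s):
    i=imaging.camera_info("wrist"); info=dict(intrinsics=i["intrinsics"],pose=pose)
    m=(im.min(2)>225).astype(np.uint8); m[:40]=0; m[170:]=0; m[:,:285]=0; m[:,350:]=0
    n,l,st,ce=cv2.connectedComponentsWithStats(m); k=1+np.argmax(st[1:,4]); u,v=ce[k]
    T=rot(s["orientation"]); f=lambda u,v:T.T@(px2w("",u,v,d=d[int(round(v)),int(round(u))],info=info)-s["position"])
    return st[k,4],(u,v),f(u,v), f(285,230), f(350,230), f(285,300),f(350,300)
E
python3 - <<'E'
from h import *
np.set_printoptions(precision=4,suppress=True)
z=np.load("held.npz"); s=manip.get_state(); print(s["position"]); print(analyse(z["im"],z["d"],z["pose"],s))
p=s["position"]; 
manip.move_straight([p[0],p[1],.06],max_speed=.04); manip.pause(.2)
print(pivot("lift1")); s=manip.get_state(); print(s["time"],s["position"],s["grip_width"],s["grip_force"],s["contact_force"],s["moment"])
E
```

```text
[ 0.5514 -0.2596  0.034 ]
(np.int32(1211), (np.float64(315.3517753922378), np.float64(98.35838150289017)), array([ 0.0671,  0.0004, -0.0185]), array([ 0.0238, -0.01  , -0.0187]), array([ 0.0236,  0.0122, -0.0183]), array([-0.0044, -0.0109, -0.0164]), array([-0.0037,  0.0129, -0.0176]))
(np.int32(1203), (np.float64(315.50207813798835), np.float64(98.21280133000832)), array([ 0.0671,  0.0004, -0.019 ]), array([ 0.0236, -0.0101, -0.0183]), array([ 0.0238,  0.0121, -0.0188]), array([-0.0031, -0.0107, -0.0186]), array([-0.0036,  0.0129, -0.0178]))
9.5167 [ 0.5512 -0.2595  0.0596] 0.404078610877301 24.072488844394684 [ 1.0937 -0.2663 -1.6048] [ 0.0116  0.0413 -0.0493]
```

```bash
python3 - <<'E'
from h import *
np.set_printoptions(precision=4,suppress=True)
iw=imaging.camera_info("wrist")
c=np.array([.61028923,-.28927669]);phi=-.466;e=np.array([np.cos(phi),np.sin(phi)]);n=np.array([-e[1],e[0]])
for f,cols in (("pl",[(300,305,311,322,340)]),("held",[(262,270,310,330,372)])):
    N=np.load(f+".npz"); im=N["im"].astype(int); hsv=cv2.cvtColor(N["im"],cv2.COLOR_BGR2HSV)
    m=((hsv[...,1]>120)&(hsv[...,2]>150)).astype(int)
    g=lambda u,v:px2w("",u,v,z=.032,info=dict(intrinsics=iw["intrinsics"],pose=N["pose"]))[:2]-c
    for u in cols[0]:
        r=np.flatnonzero(m[:215,u]); 
        if len(r): print(f,u,r[0],r[-1],[ (g(u,v)@e).round(4) for v in (r[0]-.5,r[-1]+.5)])
    for v in ((160,165,170) if f=="pl" else (80,120,150)):
        r=np.flatnonzero(m[v]); print(f,"row",v,r[0],r[-1],[(g(u,v)@n).round(4) for u in (r[0]-.5,r[-1]+.5)])
N=np.load("held.npz");print(N["pose"][:3,3])
E
```

```text
pl 300 179 188 [np.float64(0.0016), np.float64(-0.0074)]
pl 311 204 207 [np.float64(-0.0211), np.float64(-0.0248)]
pl 322 201 214 [np.float64(-0.0183), np.float64(-0.0313)]
pl 340 158 186 [np.float64(0.0199), np.float64(-0.0056)]
pl row 160 290 345 [np.float64(0.0228), np.float64(-0.0253)]
pl row 165 290 345 [np.float64(0.0229), np.float64(-0.0254)]
pl row 170 290 345 [np.float64(0.023), np.float64(-0.0255)]
held 262 53 169 [np.float64(0.017), np.float64(-0.0251)]
held 270 83 169 [np.float64(0.0068), np.float64(-0.0251)]
held 310 47 58 [np.float64(0.019), np.float64(0.015)]
held 330 44 169 [np.float64(0.02), np.float64(-0.0251)]
held 372 46 163 [np.float64(0.0193), np.float64(-0.0228)]
held row 80 251 384 [np.float64(0.0232), np.float64(-0.0253)]
held row 120 254 383 [np.float64(0.0228), np.float64(-0.0256)]
held row 150 256 381 [np.float64(0.0225), np.float64(-0.0254)]
[ 0.6097 -0.2898  0.1658]
```

```bash
python3 - <<'E'
from h import *
im=np.load("lift1.npz")["im"]
cv2.imwrite("pics/crop3.png",cv2.resize(im[0:200,240:400],None,fx=3,fy=3,interpolation=cv2.INTER_CUBIC))
E
```

```text
(no output)
```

View pics/crop3.png

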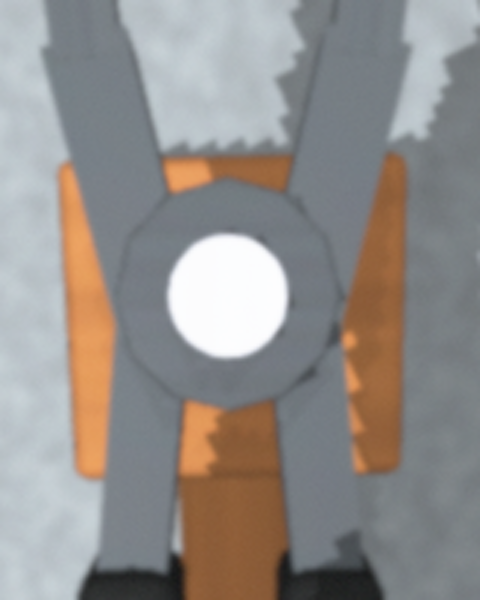

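```bash
cat >> h.py <<'E'
PHI=.43; E1=np.array([np.cos(PHI),np.sin(PHI)]); N1=np.array([-E1[1],E1[0]])
STUB=np.array([.5498,.2695]); TC=STUB-.142*E1
E
python3 - <<'E'
from h import *
np.set_printoptions(precision=4,suppress=True)
p=manip.get_state()["position"]
manip.move_straight([p[0],p[1],.22],max_speed=.12)
manip.movep([*TC,.22],quat(PHI))
manip.move_straight([*TC,.104],max_speed=.08); manip.pause(.3)
s=manip.get_state(); print(s["time"],s["position"]-[*TC,0],s["orientation"],s["grip_width"],s["grip_force"],s["contact_force"],s["moment"])
print(pivot("hover"))
im,d=imaging.snapshot("top"); np.savez("top1.npz",im=im,d=d); im2,d2=imaging.snapshot("scene"); np.savez("scene1.npz",im=im2,d=d2)
for n in ("top","scene"):
    i=imaging.camera_info(n);K=i["intrinsics"];P=i["pose"]
    for q in ([*STUB,.091],[*STUB,.112]):
        w=P[:3,:3].T@(np.array(q)-P[:3,3]); print(n,K[0,0]*w[0]/-w[2]+K[0,2],-K[1,1]*w[1]/-w[2]+K[1,2])
a=cv2.resize(im[180:240,190:255],None,fx=6,fy=6,interpolation=cv2.INTER_CUBIC)
b=cv2.resize(im2[155:215,375:440],None,fx=6,fy=6,interpolation=cv2.INTER_CUBIC)
cv2.imwrite("pics/crop4.png",np.hstack([a,b]))
E
```

```text
14.675 [0.0001 0.     0.1042] [-0.      0.977   0.2133  0.0002] 0.40249493647879264 24.072433412075043 [-0.6013 -0.2631 -1.3991] [-0.0155  0.0874 -0.0162]
(np.int32(1168), (np.float64(315.486301369863), np.float64(97.95719178082192)), array([ 0.0662,  0.0007, -0.0183]), array([ 0.0226, -0.0097, -0.0183]), array([ 0.0224,  0.0126, -0.0177]), array([-0.0044, -0.0104, -0.0182]), array([-0.0044,  0.0132, -0.018 ]))
top 217.37469834235554 204.93103016362122
top 215.85483557589828 203.95733567058915
scene 411.84579578203534 180.05124421924396
scene 413.0684394017906 176.85038106062555
```

View pics/crop4.png

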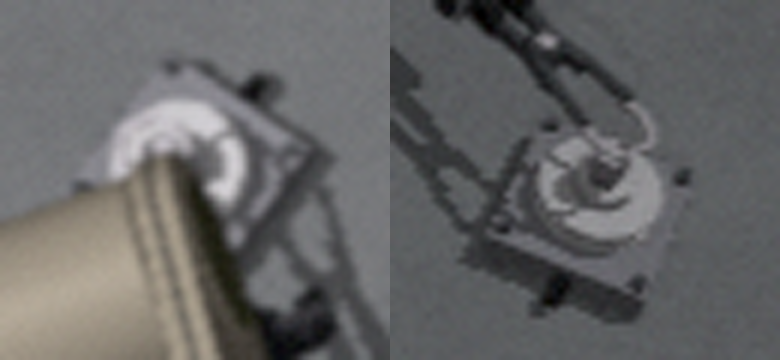

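The top view is blocked by the arm. The scene view shows the ring over the stub at around (413,177). I'll overlay the predicted outlines to check centring.

```bash
python3 - <<'E'
from h import *
im=np.load("scene1.npz")["im"]; i=imaging.camera_info("scene");K=i["intrinsics"];P=i["pose"]
x0,y0,k=385,150,8
im=im[y0:y0+52,x0:x0+49]; A=cv2.resize(im,None,fx=k,fy=k,interpolation=cv2.INTER_CUBIC); B=A.copy()
def pr(q):
    w=(np.asarray(q)-P[:3,3])@P[:3,:3]; return np.stack([(K[0,0]*w[:,0]/-w[:,2]+K[0,2]-x0+.5)*k,(-K[1,1]*w[:,1]/-w[:,2]+K[1,2]-y0+.5)*k],1)
t=np.linspace(0,2*np.pi,60)
def draw(cx,a,b,z,col):
    q=STUB+np.outer(cx+a*np.cos(t),E1)+np.outer(b*np.sin(t),N1); cv2.polylines(B,[pr(np.c_[q,np.full(60,z)]).round().astype(int)],True,col,1)
draw(0,.012,.012,.091,(0,255,255)); draw(0,.04,.04,.05,(0,255,0))
zr=.1042+.008
draw(0,.0155,.0155,zr,(255,0,0)); draw(0,.0205,.0205,zr,(0,0,255))
cv2.imwrite("pics/crop5.png",np.hstack([A,B]))
E
```

```text
(no output)
```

View pics/crop5.png

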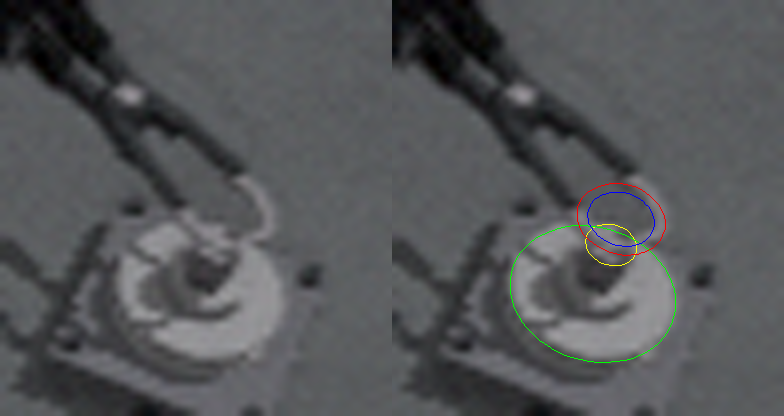

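```bash
python3 - <<'E'
from h import *
np.set_printoptions(precision=4,suppress=True)
for z in (.092,.082,.070,.0575):
    hit=manip.move_straight([*TC,z],max_speed=.03,until_force=4)
    s=manip.get_state(); print(hit,s["time"],s["position"]-[*TC,0],s["grip_width"],s["grip_force"],s["contact_force"],s["moment"])
    if hit: break
print(pivot("low"))
E
```

```text
False 15.375 [-0.0002 -0.0001  0.0917] 0.40498764419132754 24.074406623840332 [ 0.6284 -0.1326 -2.2432] [-0.0318  0.0515 -0.0169]
False 15.8583 [-0.0002 -0.0001  0.0817] 0.4033531912455477 24.078125059604645 [-0.0109  0.6913 -0.9653] [-0.0876  0.0744  0.0197]
False 16.4083 [-0.0002 -0.      0.0698] 0.4033194634792286 24.077241718769073 [ 0.1851  0.0412 -1.796 ] [-0.0304  0.0403  0.0127]
False 16.975 [-0.0001 -0.      0.0573] 0.4022913649007553 24.0378400683403 [ 0.4024  0.1084 -1.4878] [-0.0212  0.0239 -0.0202]
(np.int32(1168), (np.float64(315.478595890411), np.float64(97.96832191780823)), array([ 0.0662,  0.0008, -0.0187]), array([ 0.0225, -0.0097, -0.0179]), array([ 0.0225,  0.0126, -0.0179]), array([-0.004 , -0.0103, -0.0187]), array([-0.0045,  0.0132, -0.018 ]))
```

Ring passed the head with no contact. I'll confirm the height by gently touching the boss, then back off to mid-groove.

```bash
python3 - <<'E'
from h import *
np.set_printoptions(precision=4,suppress=True)
hit=manip.move_straight([*TC,.0525],max_speed=.008,until_force=3)
s=manip.get_state(); print(hit,s["time"],s["position"],s["contact_force"],s["moment"])
im,d=imaging.snapshot("scene"); x0,y0=380,150
cv2.imwrite("pics/fin.png",cv2.resize(im[y0:y0+55,x0:x0+60],None,fx=10,fy=10,interpolation=cv2.INTER_CUBIC))
E
```

```text
False 17.8 [0.4209 0.2104 0.0527] [0.3007 0.4953 1.7763] [ 0.2348 -0.1832  0.1366]
```

View pics/fin.png

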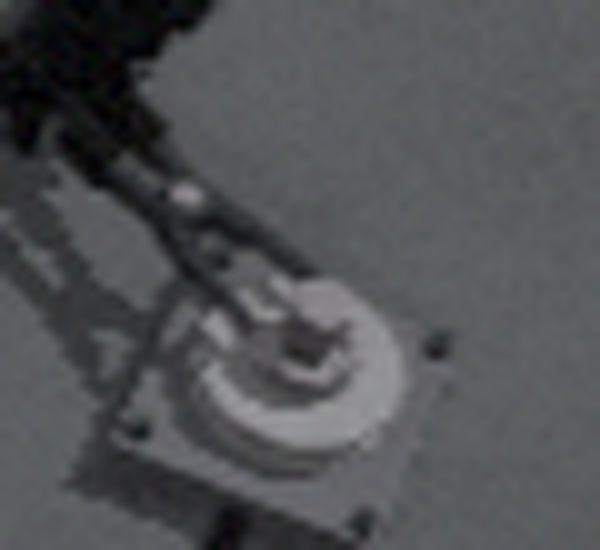

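```bash
python3 - <<'E'
from h import *
np.set_printoptions(precision=4,suppress=True)
for z in np.arange(.0530,.0581,.0005):
    manip.move_straight([*TC,z],max_speed=.01); manip.pause(.1)
    S=[]
    for _ in range(6): S.append(manip.get_state()); manip.pause(.03)
    f=np.mean([s["contact_force"] for s in S],0); m=np.mean([s["moment"] for s in S],0); p=np.mean([s["position"] for s in S],0)
    print(round(z,4),p[2].round(4),f,m,round(float(-m[:2]@N1),3))
    if f[2]<-1.3 and z>=.0545: break
print(S[-1]["time"],pivot("fin2")[:3])
E
```

```text
0.053 0.053 [0.3781 0.807  0.0658] [ 0.1696 -0.2214  0.0469] 0.272
0.0535 0.0534 [ 0.0286  0.1051 -0.6303] [ 0.0562 -0.1119  0.0127] 0.125
0.054 0.0539 [-0.0006 -0.0439 -1.3645] [-0.0177  0.0683  0.0073] -0.069
0.0545 0.0545 [ 0.2325  0.1144 -1.3799] [-0.0308  0.0656  0.0022] -0.072
20.0167 (np.int32(1190), (np.float64(316.0453781512605), np.float64(98.79663865546219)), array([ 0.0659,  0.0009, -0.0198]))
```

```bash
python3 - <<'E'
from h import *
np.set_printoptions(precision=4,suppress=True)
manip.move_straight([*TC,.0552],max_speed=.01); manip.pause(.4)
s=manip.get_state(); print(s["time"],s["position"]-[*TC,0],s["grip_width"],s["grip_force"],s["contact_force"],s["moment"])
print(manip.sign_off())
E
```

```text
20.75 [-0.     -0.      0.0552] 0.40438719125554795 24.12116289138794 [ 0.8354  0.1945 -2.6154] [-0.0562  0.0362 -0.007 ]
the job is handed in; nothing more can be done
None
```

I handed the job in at 20.8 s with the pliers still squeezed at about 24 N and the spread ring around the groove; by my measurements it sits at mid-height, level and centred, and no verdict came back.

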